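# Hang the spoon rack on its screw

### The job

Take the keyholed spoon rack out of the drying block and hang it on the tiled stand: bring the wide hole over the screw head until the plate is up against the tiles, then slide the rack straight down so that the screw runs up the narrow slot to its end, and there press it home with about 10 N. Feel your way: never push the rack against the stand or screw with as much as 20 N. Let go with the rack hanging upright and fully home, and leave the other kitchen things where they are.

Things in the scene. Friction and masses are not known exactly. Their poses are not given: they have to be found in the camera images.
- rack: Loose aluminium spoon rack, about 0.3 kg: upright plate 100 mm wide (y), 6 mm thick (x), 130 mm tall (z). Origin: middle of its lower edge; z up, x out of its front. Three upturned pegs stick out 30 mm from the front, 46-56 mm up. Grip tab on top, 36 mm wide (y), 10 mm thick (x), 128-188 mm up: pinch it from above across its thickness. Starts upright in the drying block.
- hole (a point): Centre of the keyhole's wide hole, on the rack's back face (3 mm behind the rack's origin, -x), on its centre line 65 mm above the lower edge. Axes as the rack's. The hole is a 21 mm square with its corners cut off (4.5 mm legs); from the middle of its flat top side a straight slot 9 mm wide runs up to a square end 100 mm above the lower edge.
- slot_end (a point): Where the screw's axis lies when the rack is fully home: on the rack's back face, 32 mm above the hole's centre, 3 mm below the slot's end. Axes as the rack's.
- tab (a point): Point on the rack 167 mm above its lower edge, in the middle of the grip tab's thickness: a good grasp point, 21 mm below the tab's top.
- stand: Fixed stand: wooden foot 130 x 200 x 20 mm and an upright board 200 mm wide (y), 20 mm thick, top 175 mm up, with a flat blue and white tiled face. Origin on the counter below the face; x points out of the face (away from the robot), z up. The foot reaches 70 mm out from the face. Hung, the rack has its back to the tiles, its x along the stand's x, its tab above the board.
- mount (a point): Point on the tiled face, on the board's centre line, 150 mm up. Axes as the stand's. A steel screw juts out along x at this height, but up to 30 mm to either side (y), differently each time: NOT at this point. It stays put. Shank 6 mm thick; flat round head 16 mm across, its underside 9.5 mm and front 15 mm out from the tiles.
- block: Fixed wooden drying block, 120 x 130 mm and 46 mm tall; a slot 9 mm wide runs along its y axis through the middle, its floor 12 mm above the counter; the rack stands in this slot with play. Origin: centre of the underside.
- jar: Empty green glass jar without lid, 76 mm across, 105 mm tall; a bystander to leave alone. Origin: centre of the underside.
- salt: Blue ceramic salt pot with a knobbed top, 68 mm across, 75 mm tall; a bystander. Origin: centre of the underside.
- jar_lid: Flat steel jar lid, 66 mm across, 14 mm tall, lying on the counter; a bystander. Origin: centre of the underside.
- spoon: Wooden spoon about 200 mm long lying on the counter; a bystander.
- bowl0: Ceramic salsa bowl, 84 mm across, 40 mm tall, on the turntable (200 mm across, 26 mm tall) beyond the task's things; a bystander.
- bowl1: Terracotta salsa bowl, same size, on the turntable; a bystander.
- bowl2: Ceramic salsa bowl, same size, on the turntable; a bystander.
Mind the look-alikes: they are no part of the job. There is more than one size of the rack; the job needs the middle-sized.

How it is judged:
By the outcome, as a careful person would: the job done as asked, in the order asked, and still so for the second after the job is handed in, with the robot touching nothing.
It also fails if it takes over 58 s, if anything falls off the work surface, if the arm or the gripper's body presses on something with over 40 N, if the wrist force passes 120 N, or if a joint passes its speed limit or range.

### The arm

A 6-joint arm with a two-finger parallel gripper is mounted at the origin on the work surface. World frame = base frame: x ahead of the robot, y to its left, z up, the work surface at z = 0. Lengths are in mm, angles in rad, forces in N, time in s.
With the tool pointing down it reaches from about 350 to 800 mm from the base axis. Payload 7.3 kg.
Tool frame: the origin (TCP) lies between the finger pads; the fingertips stand 19 mm ahead of it and the grasp point (between the pads) is the TCP (arm.tcp_to_tips is the distance from the TCP to the fingertips, in mm); x points along the fingers, z is the direction in which the jaws open and shut, and the axes are right-handed (so a half turn about x gives the same grasp; the last joint's range is limited). The gripper opens to 85 mm and grips with 20 to 120 N. Pads are 22 mm wide; open, the fingers measure 114 mm over their backs; the gripper's body (76 mm by 85 mm) begins 54 mm behind the grasp point. The pads swing forward as they close: fully open they stand 13 mm farther back than shut.
Start: joints at [1.141, 0.342, 1.524, -0, 1.275, -0.146], TCP at [146.987, 504.021, 250.322] pointing down, gripper open.
Joint ranges: [-2.53, 2.53], [-0.77, 2.02], [0.04, 2.7], [-1, 4.14], [0.28, 2.66], [-3.11, 3.11]. Speed limits (rad/s): [2.57, 2.57, 3.14, 3.14, 3.14, 3.14].

### API

Orientations are given as a unit quaternion [w, x, y, z].
In Python, from plant import arm, grab_frame, camera_info, ticket, models gives the robot as it stands.
- The arm moves only by the shell command python3 -m pendant 'ROWS' [OPENING]. ROWS is JSON, a list of rows, each a list of 4 numbers: the shift along the world's x, y, z in mm, then the turn about the world's z in rad. A call has 1 to 20 rows; each row is the pose to reach, as a shift and turn from the pose commanded when the call began; what a row does not reach only later rows make up. A row lasts 1/8 s, in which the tool goes at most 62.5 mm and 10.7 degrees, less where a joint would pass 70% of its speed; a pose out of reach is approached as far as the arm can. A call with a gripper value outside its range is refused whole. OPENING is the finger opening in mm, from 0 to 85.4, set as the call begins (- or left out, the last holds). The fingers move at their own pace and stop on an object; the grip force is fixed at half the most. Time passes only in rows, so rows that repeat a pose let the fingers close. It gives the time, the measured TCP pose, the force and the opening at its end, in the units of the state.
- arm.read_state(): the state, without advancing time (a new reading comes with each control period).
- grab_frame(name): name is "scene" or "top"; returns (picture, depth): 420x560x3 uint8, red, green, blue; 420x560 float32, mm along the optical axis (not along the pixel's ray), 0 where there is no reading.
- camera_info(name): a dict with "fx", "fy", "cx", "cy" (pixels), "R" (3x3) and "t" (3): a world point X has camera coordinates R X + t. Camera axes: x right, y down, z forward; pixel columns grow to the right and rows downward; lengths in mm; the calibration is good to about 2 mm. A picture is of the moment at which its call begins. camera_info takes no time and is no camera call.
- ticket.finish_job(): hands the job in, once; it reports no verdict.
Trained networks look in the newest picture that a camera, given by its name, has taken for a name from the list of things; names that differ only in an ending like _2 or _b are one class to them, and where a whole thing is asked for, a point or a joint stands for the part that bears it (a point fixed in the world has none). Each returns a list of dicts, best first, with "confidence" (0 to 1); they miss things now and then, are a little off and sometimes report something else, mostly with a low value. They report only what shows in the picture. A call takes as long as a camera call. They do not tell look-alikes from the thing itself.
- models.find_in(camera, thing): "box" ([left, top, right, bottom] in pixels, round what is visible of it).
- models.trace(camera, thing): "pixels" (420x560 bool, what is visible of it) and "box" ([left, top, right, bottom] in pixels, round what is visible of it).
- models.landmark_of(camera, thing): "point" ([column, row] in pixels: a listed point, or the origin of a listed thing).
The state is a dict: "time_s": time; "q": joint angles; "joint_vel": joint speeds; "joint_torque": joint torques, N m; "eef_pos": TCP position; "eef_rot": TCP orientation; "force": force on the tool from outside, world axes, zero at the start; "ft_torque": the same for the moment, N m; "gripper_width": finger opening in mm.
Only numpy, scipy, OpenCV 4.12 (cv2) and the standard library are available. Lean on these libraries where they do the work, as an engineer would, in place of code of your own. Each camera call takes 0.05 s, during which the arm holds its last target. There are 200 camera calls.

## Working session

There is one attempt and no reset: what is moved stays moved. The work goes in short steps, Python scripts to look and compute and a shell command to move; the robot and the scene stay as the last step left them, time stands still between calls to the robot, and variables do not carry over. Pictures are saved under pics/ and viewed, about 8 in all and at most 12, crops included, and the job is handed in when it is done.

```bash
mkdir -p pics; ls
cat > h.py <<'E'
import numpy as np,cv2
from plant import arm,grab_frame,camera_info,ticket,models
def world(cam,u,v,d):
    c=camera_info(cam);p=np.array([(u-c['cx'])/c['fx']*d,(v-c['cy'])/c['fy']*d,d])
    return np.array(c['R']).T@(p-np.array(c['t']))
def pix(cam,X):
    c=camera_info(cam);p=np.array(c['R'])@np.array(X)+np.array(c['t']);return c['fx']*p[0]/p[2]+c['cx'],c['fy']*p[1]/p[2]+c['cy']
def cloud(cam,depth):
    c=camera_info(cam);v,u=np.mgrid[0:420,0:560];P=np.stack([(u-c['cx'])/c['fx']*depth,(v-c['cy'])/c['fy']*depth,depth],-1)
    W=(P-np.array(c['t']))@np.array(c['R']);W[depth==0]=np.nan;return W
E
python3 - <<'E'
from h import *
np.set_printoptions(precision=1,suppress=True)
s,ds=grab_frame('scene');t,dt=grab_frame('top')
np.savez('f0.npz',s=s,ds=ds,t=t,dt=dt)
cv2.imwrite('pics/s0.png',s[...,::-1]);cv2.imwrite('pics/t0.png',t[...,::-1])
for cam,d in(('scene',ds),('top',dt)):
    W=cloud(cam,d);c=camera_info(cam);print(cam,c['fx'],-np.array(c['R']).T@np.array(c['t']),np.array(c['R']))
    for th in('rack','stand','block'):
        for r in models.trace(cam,th)[:4]:
            p=W[r['pixels']];print(th,round(r['confidence'],2),np.round(r['box']),np.nanmedian(p,0),np.nanpercentile(p,2,axis=0),np.nanpercentile(p,98,axis=0))
    for th in('tab','mount','hole'):
        for r in models.landmark_of(cam,th)[:4]: 
            u,v=r['point'];print(th,round(r['confidence'],2),u,v,W[int(v),int(u)])
E
```

```text
pics
scene 402.2512375062694 [821.1 476.  929.8] [[-0.8  0.5  0. ]
 [ 0.4  0.7 -0.6]
 [-0.3 -0.5 -0.8]]
rack 0.91 [296. 237. 319. 295.] [538.6 164.3 116.5] [519.8 115.   42.7] [555.9 205.8 201.3]
rack 0.84 [248. 305. 280. 341.] [693.4 204.   67.1] [672.3 169.1   0. ] [708.6 235.9 143.6]
rack 0.55 [424. 198. 474. 291.] [267.1 295.6 143. ] [191.4 246.5   2.8] [310.3 332.8 266.2]
stand 0.64 [201. 133. 277. 235.] [ 562.4 -133.8   26.8] [ 504.7 -249.     8.2] [629.2 -57.4 177. ]
block 0.65 [283. 250. 343. 307.] [550.1 165.2  13.6] [467.7  87.3   7.6] [597.2 223.   48.6]
tab 0.94 465.3 218.8 [275.1 298.2 264.5]
tab 0.91 258.2 309.0 [698.  199.2 136.3]
tab 0.85 314.5 245.0 [539.7 163.3 199.7]
tab 0.54 220.5 263.0 [702.1   9.1  29. ]
mount 0.65 308.2 277.6 [541.9 161.3  44. ]
mount 0.61 235.4 161.5 [ 559.2 -151.8  170. ]
hole 0.84 316.1 270.0 [546.1 188.6 133.8]
hole 0.79 438.7 251.2 [248.5 281.6  77.6]
hole 0.66 262.4 322.0 [685.4 185.2   3.9]
hole 0.36 239.0 197.9 [ 562.2 -150.1   22.2]
top 431.8369362432185 [ 414.1    6.  1092.5] [[ 0.  -1.  -0. ]
 [-1.  -0.  -0.1]
 [ 0.1  0.  -1. ]]
rack 0.76 [194. 188. 241. 213.] [532.  153.  140.7] [516.4 110.5  34.8] [565.  203.6 202.8]
rack 0.73 [188. 126. 221. 156.] [691.9 198.9  68.4] [675.8 166.4   1. ] [707.1 233.3 144.7]
rack 0.7 [123. 296. 184. 362.] [253.4 285.6 141.8] [200.6 247.    8. ] [308.4 325.8 266.4]
stand 0.7 [263. 124. 294. 152.] [700.9  15.6  46. ] [657.8 -21.1  29.6] [732.1  51.5  68.9]
stand 0.55 [306. 169. 405. 223.] [ 546.5 -155.1   22.5] [ 501.1 -255.5    1.9] [629.9 -58.9 178.2]
block 0.88 [194. 178. 258. 238.] [520.5 149.3  14.3] [468.3  83.6   2.8] [595.3 221.1  50.4]
tab 0.92 198.2 131.3 [691.7 198.9 135.5]
tab 0.65 212.6 197.5 [531.9 153.3 201.4]
tab 0.65 136.1 339.1 [253.9 282.3 256.9]
mount 0.81 357.9 183.5 [ 592.3 -180.5   19.7]
hole 0.98 218.7 203.6 [525.1 147.9 153. ]
hole 0.81 202.9 136.2 [692.8 198.4  89.8]
hole 0.74 157.5 323.4 [255.6 294.7  77.3]
```

Run:
```python
from h import *
np.set_printoptions(precision=1,suppress=True)
f=np.load('f0.npz')
a=cv2.resize(f['s'][120:350,180:490],None,fx=2.55,fy=2.55,interpolation=2);cv2.imwrite('pics/sc.png',a[...,::-1])
b=cv2.resize(f['t'][110:370,110:420],None,fx=2.3,fy=2.3,interpolation=2);cv2.imwrite('pics/tc.png',b[...,::-1])
for cam,k in(('top','dt'),('scene','ds')):
    W=cloud(cam,f[k])
    def fit(m,n):
        p=W[m][:,:2];c=np.median(p,0);e=cv2.minAreaRect(p.astype(np.float32));print(cam,n,len(p),c,p.mean(0),e,'z',np.nanmedian(W[m][:,2]))
    x,y,z=W[...,0],W[...,1],W[...,2]
    fit((z>180)&(z<225)&(abs(x-535)<50)&(abs(y-155)<60),'tab top')
    fit((z>125)&(z<200)&(abs(x-535)<50)&(abs(y-155)<80),'plate')
    fit((z>36)&(z<60)&(abs(x-530)<85)&(abs(y-155)<90),'block top')
    fit((z>166)&(z<190)&(abs(x-560)<100)&(abs(y+155)<130),'stand top')
    fit((z>12)&(z<28)&(x>540)&(x<660)&(abs(y+155)<130),'foot')
```

```text
top tab top 96 [532.1 156.7] [532.5 156.6] ((533.0887451171875, 157.05223083496094), (35.932403564453125, 9.658074378967285), 72.14205169677734) z 200.2726066617161
top plate 156 [529.2 149.5] [530.9 153.8] ((533.4130249023438, 158.10992431640625), (100.94303131103516, 9.682063102722168), 72.1832046508789) z 145.6585938705172
top block top 802 [525.4 144.9] [526.3 148. ] ((531.0078735351562, 151.597900390625), (129.86395263671875, 53.02857208251953), 71.99806213378906) z 46.89710697973749
top stand top 915 [ 549.5 -159.3] [ 550.  -158.6] ((550.5372314453125, -158.97964477539062), (20.74159812927246, 200.42625427246094), 3.609189510345459) z 175.98969597068495
top foot 1519 [ 605.2 -155.4] [ 603.5 -155.4] ((583.3515014648438, -156.91159057617188), (94.71212768554688, 201.20790100097656), 3.386481285095215) z 21.273504391562696
scene tab top 115 [535.3 160.5] [535.1 160.6] ((533.3279418945312, 159.11053466796875), (35.27112579345703, 10.179415702819824), 71.977783203125) z 198.76661512157713
scene plate 282 [538.1 167. ] [536.8 163.9] ((533.016845703125, 157.59829711914062), (101.35132598876953, 10.466887474060059), 71.47637176513672) z 151.80859706480985
scene block top 651 [541.3 169.6] [541.7 164.5] ((530.3800048828125, 152.3776092529297), (131.47360229492188, 54.05076599121094), 72.05992126464844) z 46.3094402839873
scene stand top 582 [ 551.1 -148.9] [ 550.7 -151.3] ((550.2592163085938, -159.4127197265625), (21.809648513793945, 203.0921630859375), 3.564474582672119) z 175.21915041243076
scene foot 1602 [ 594.2 -146.3] [ 593.9 -148.3] ((590.5350341796875, -155.27386474609375), (82.07001495361328, 202.0432586669922), 5.2144012451171875) z 20.526393674261914
```

View pics/sc.png

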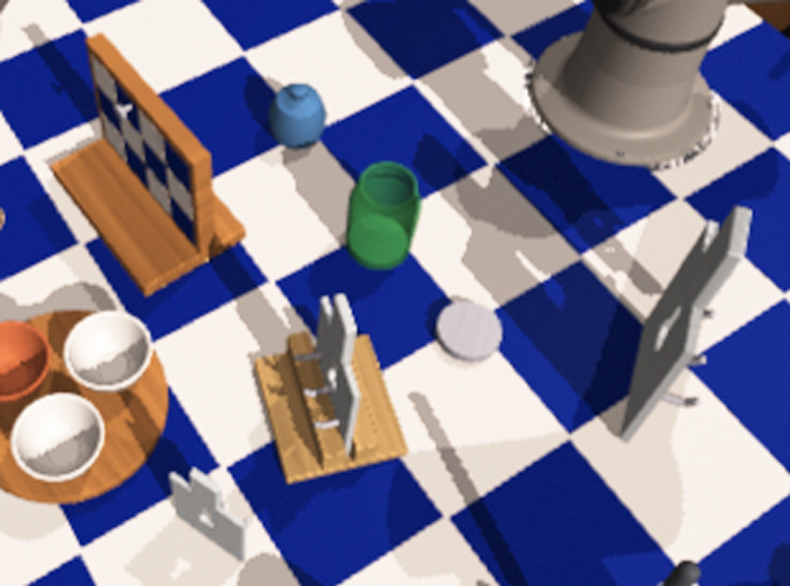

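View pics/tc.png

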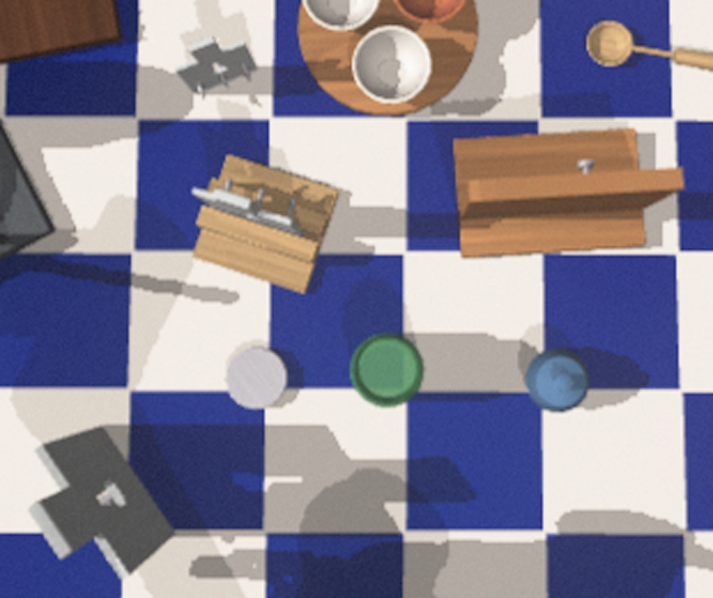

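Three racks (scene crop): small one loose at (205,510), large one by the robot at (680,330), and one in the drying block at (335,375). The block one is the job's: its measured plate is 101 mm wide and its tab 36x10 mm, it stands in the block, and the enlarged crop confirms it. Its pegs face +x. The screw head shows on the tiles at (125,108) in the scene crop and (585,163) in the top crop.

Run:
```python
from h import *
np.set_printoptions(precision=2,suppress=True)
f=np.load('f0.npz')
th=0.062;ex=np.array([np.cos(th),np.sin(th),0]);ey=np.array([-ex[1],ex[0],0]);
o=np.array([550.4,-159.2,0])+10*ex
for cam,k in(('top','dt'),('scene','ds')):
    W=cloud(cam,f[k])-o;X=W@ex;Y=W@ey;Z=W[...,2]
    fm=(abs(X)<5)&(abs(Y)<95)&(Z>30)&(Z<165)
    if fm.sum()>20: print(cam,'face X',fm.sum(),np.median(X[fm]),'slope',np.polyfit(Y[fm],X[fm],1))
    m=(X>6)&(X<25)&(abs(Y)<50)&(Z>130)&(Z<170)
    v,u=np.nonzero(m);print(cam,np.c_[u,v,X[m],Y[m],Z[m]])
s=arm.read_state();print(s['eef_pos'],s['eef_rot'],s['force'],s['gripper_width'])
from scipy.spatial.transform import Rotation as R
q=s['eef_rot'];print(R.from_quat([q[1],q[2],q[3],q[0]]).as_matrix())
```

```text
top [[362.   180.    15.28 -10.15 156.53]
 [363.   180.    15.05 -12.21 157.16]
 [364.   180.    14.8  -14.25 157.91]
 [365.   180.    14.6  -16.35 158.33]
 [366.   180.    14.52 -18.59 158.06]
 [367.   180.    14.13 -20.45 159.64]
 [361.   181.    13.31  -7.91 155.87]
 [362.   181.    12.57  -9.36 159.65]
 [363.   181.    12.56 -11.68 158.94]
 [364.   181.    12.08 -13.43 161.14]
 [365.   181.    11.9  -15.54 161.43]
 [366.   181.    12.48 -18.64 156.96]
 [367.   181.    12.43 -20.93 156.47]
 [361.   182.    11.33  -8.03 154.34]
 [362.   182.    10.73  -9.64 157.35]
 [363.   182.    10.54 -11.75 157.73]
 [364.   182.    10.19 -13.65 159.15]
 [365.   182.    10.33 -16.19 157.38]
 [366.   182.    10.18 -18.34 157.53]
 [367.   182.    10.6  -21.27 153.99]
 [361.   183.     9.21  -7.98 153.73]
 [362.   183.     9.79 -11.08 149.08]
 [363.   183.     9.18 -12.67 152.2 ]
 [364.   183.     8.8  -14.54 153.8 ]
 [365.   183.     8.75 -16.84 153.32]
 [363.   184.     6.95 -12.47 152.3 ]
 [364.   184.     6.75 -14.59 152.7 ]
 [365.   184.     6.1  -16.09 156.12]]
scene face X 1008 -0.5778569216
[... 320 characters left out ...]
8 -15.97 154.57]
 [227.   162.    12.16 -13.26 156.09]
 [228.   162.     9.95 -12.08 155.73]
 [229.   162.     6.66 -13.24 152.49]
 [226.   163.    14.06 -16.1  150.84]
 [227.   163.    13.78 -10.64 155.75]
 [228.   163.    12.14  -8.25 156.9 ]
 [229.   163.     9.52  -7.96 155.44]
 [226.   164.    13.73 -17.81 145.16]
 [227.   164.    13.91 -11.31 151.37]
 [228.   164.    12.53  -8.31 153.27]
 [229.   164.    10.3   -7.18 152.84]
 [227.   165.    15.37  -9.07 150.58]
 [228.   165.    13.36  -7.43 150.79]
 [229.   165.    10.14  -8.44 147.68]]
[146.98 504.02 250.34] [ 0.57 -0.42  0.57  0.42] [-1.05 -0.36 -0.14] 85.45931282068302
[[ 0.   -0.96  0.28]
 [ 0.    0.28  0.96]
 [-1.   -0.    0.  ]]
```

```bash
python3 -m pendant '[[0,0,60,0],[50,-10,110,-0.18],[100,-20,110,-0.36],[150,-35,110,-0.54],[200,-60,110,-0.72],[240,-100,110,-0.9],[280,-145,110,-1.08],[320,-195,110,-1.26],[355,-245,110,-1.44],[386,-300,110,-1.602],[386,-346,100,-1.602],[386,-346,60,-1.602],[386,-346,20,-1.602],[386,-346,20,-1.602],[386,-346,20,-1.602]]' 85
```

```text
time_s: 2.58
eef_pos: [533.7, 158.3, 272.0]
eef_rot: [0.699, 0.111, 0.698, -0.111]
force: [0.1, 0.6, 0.6]
gripper_width: 85.0
```

```bash
python3 -m pendant '[[0,0,-40,0],[0,0,-75,0],[0,0,-91,0],[0,0,-91,0],[0,0,-91,0]]' 40; python3 -m pendant '[[0,0,0,0],[0,0,0,0],[0,0,0,0],[0,0,0,0],[0,0,0,0],[0,0,0,0]]' 0
```

```text
time_s: 3.2
eef_pos: [534.1, 158.4, 181.3]
eef_rot: [0.7, 0.111, 0.697, -0.11]
force: [-0.3, -0.4, 0.8]
gripper_width: 40.2
time_s: 3.95
eef_pos: [533.5, 158.2, 180.5]
eef_rot: [0.699, 0.111, 0.698, -0.111]
force: [-0.9, 0.4, 6.0]
gripper_width: 9.4
```

```bash
python3 -m pendant '[[0,0,5,0],[0,0,20,0],[0,0,50,0],[0,0,90,0],[0,0,130,0],[10,-25,140,0.03],[30,-65,140,0.1],[50,-105,140,0.17],[70,-145,140,0.24],[85,-190,140,0.31],[87,-235,140,0.377],[87,-275,140,0.377],[87,-305,130,0.377],[87,-322,110,0.377],[87,-329,90,0.377],[87,-329,75,0.377],[87,-329,75,0.377],[87,-329,75,0.377],[87,-329,75,0.377]]'
python3 - <<'E'
from h import *
np.set_printoptions(precision=2,suppress=True)
s,ds=grab_frame('scene');t,dt=grab_frame('top');np.savez('f1.npz',s=s,ds=ds,t=t,dt=dt)
a=np.hstack([cv2.resize(i,(395,460),interpolation=2) for i in(s[100:260,180:317],t[130:290,300:437])]);cv2.imwrite('pics/c1.png',a[...,::-1])
th=0.062;ex=np.array([np.cos(th),np.sin(th),0]);ey=np.array([-ex[1],ex[0],0]);o=np.array([559.9,-158.6,0])
st=arm.read_state();p=st['eef_pos'];print('tcp stand',(p-o)@ex,(p-o)@ey,p[2],st['force'],st['eef_rot'])
for cam,d in(('top',dt),('scene',ds)):
    W=cloud(cam,d)-o;X=W@ex;Y=W@ey;Z=W[...,2]
    m=(X>25)&(X<90)&(abs(Y)<100)&(Z>80)&(Z<212)
    print(cam,m.sum(),np.percentile(X[m],[2,50,98]),np.percentile(Y[m],[1,50,99]),np.percentile(Z[m],[1,50,99]))
    r=cv2.minAreaRect(np.c_[X[m],Y[m]].astype(np.float32));print(r)
    for n in('hole','tab','rack'):
        for r in models.landmark_of(cam,n)[:4]:
            u,v=r['point'];print(n,round(r['confidence'],2),u,v,X[int(v),int(u)],Y[int(v),int(u)],Z[int(v),int(u)])
E
```

```text
time_s: 6.32
eef_pos: [620.4, -170.7, 255.5]
eef_rot: [0.707, -0.022, 0.706, 0.022]
force: [0.6, -0.6, -4.3]
gripper_width: 9.4
tcp stand 59.47409276496777 -15.872122395744915 255.11716341554953 [-0.57 -0.33 -3.39] [ 0.71 -0.02  0.71  0.02]
top 132 [56.66 57.34 85.87] [-44.61 -18.58  33.82] [ 91.47 141.91 206.29]
((71.99835968017578, -6.916751861572266), (81.53199005126953, 30.88460922241211), 89.74588012695312)
hole 0.75 158.8 321.8 -187.87313936346848 287.52607860842085 700.1386340709865
hole 0.73 204.6 138.4 175.20562879539514 358.77124968024174 -0.21351756697565363
hole 0.53 362.0 162.2 58.23525091657986 -15.67297880028805 144.65318476546997
tab 0.76 134.2 337.6 -273.4636965514617 461.2610591588895 261.04450230242765
tab 0.75 197.7 132.5 151.43225751056514 350.9918163962322 135.80429822858198
tab 0.65 373.1 150.0 41.01136070203086 -0.1029203108115013 330.4609122818243
tab 0.46 357.6 168.3 -44.04504489320449 83.98221316359428 613.6648885109902
rack 0.98 207.2 145.2 145.63451492370464 345.28262405202133 39.54614572389319
rack 0.94 166.2 320.3 -186.71042452902978 278.9265344924115 7
[... 269 characters left out ...]
38384
hole 0.68 440.2 250.5 -288.9643602533014 459.7156923226193 78.40724157773354
hole 0.65 215.2 170.6 62.769148732698994 21.7730649621689 192.78742122142037
tab 0.95 260.0 310.1 157.93966227365004 352.7960196765802 136.7738535345059
tab 0.67 204.2 140.9 63.61753735041739 -6.018201609856801 271.04744184509383
tab 0.67 463.6 217.4 -264.801727730994 467.0109113948577 252.16038557122323
rack 0.82 214.2 188.9 44.22053595912482 -58.86739215480995 23.37645278991248
rack 0.76 432.0 268.8 -254.24585417725024 477.1936796052963 51.22580996396617
rack 0.74 258.3 331.6 165.46944524899192 346.71521677500476 0.9007573911968724
rack 0.49 328.0 214.4 -147.99484062935065 211.5792463934887 53.80793861976258
```

View pics/c1.png

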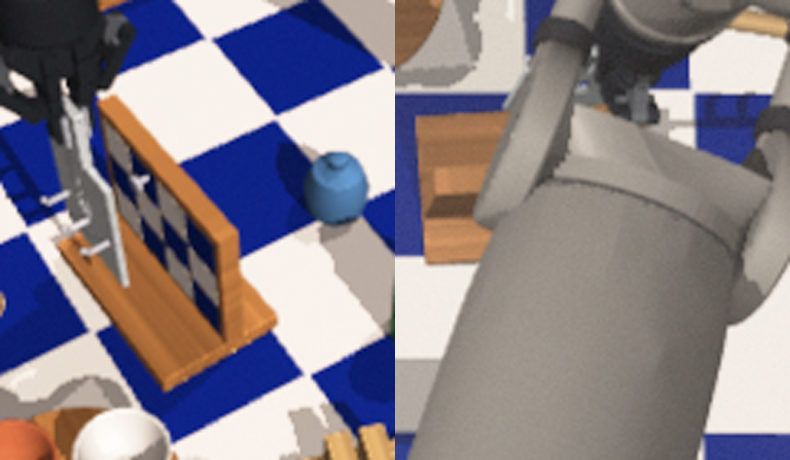

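Left half: the rack hangs upright in the gripper at (90,190) and the screw head shows at (140,180). The top view (right half) is blocked by the arm. Rack Y is about -16 and the screw is at -14.5 in stand axes, so I'll close in and correct.

```bash
python3 -m pendant '[[-12,-0.3,-1,0],[-26,-0.6,-1.5,0],[-36,-0.8,-1.5,0],[-36,-0.8,-1.5,0],[-36,-0.8,-1.5,0]]'
cat > look.py <<'E'
from h import *
import sys
np.set_printoptions(precision=2,suppress=True)
s,ds=grab_frame('scene');np.savez('f_%s.npz'%sys.argv[1],s=s,ds=ds)
th=0.062;ex=np.array([np.cos(th),np.sin(th),0]);ey=np.array([-ex[1],ex[0],0]);o=np.array([559.9,-158.6,0])
st=arm.read_state();p=st['eef_pos'];X,Y=(p-o)@ex,(p-o)@ey;print('tcp stand',X,Y,p[2],'F stand',st['force']@ex,st['force']@ey,st['force'][2])
# overlay expected rack front outline + keyhole and screw head
k=6;u0,v0=195,125;a=cv2.resize(s[v0:v0+95,u0:u0+110],None,fx=k,fy=k,interpolation=cv2.INTER_CUBIC)
def draw(pts,col):
    q=np.array([pix('scene',o+ex*x+ey*y+np.array([0,0,z])) for x,y,z in pts]);q=((q+.5-[u0,v0])*k).astype(np.int32);cv2.polylines(a,[q],True,col,1)
zl=p[2]-168.5;f=X+3
draw([(f,Y+dy,zl+dz) for dy,dz in((-50,0),(50,0),(50,130),(-50,130))],(255,0,0))
draw([(f,Y+dy,zl+dz) for dy,dz in((-10.5,60),(-6,54.5),(6,54.5),(10.5,60),(10.5,71),(6,75.5),(4.5,75.5),(4.5,100),(-4.5,100),(-4.5,75.5),(-6,75.5),(-10.5,71))],(255,0,0))
draw([(15,-14.5+8*np.cos(t),150+8*np.sin(t)) for t in np.linspace(0,6.28,24)],(0,255,0))
cv2.imwrite('pics/l_%s.png'%sys.argv[1],a[...,::-1])
E
python3 look.py a
```

```text
time_s: 7.35
eef_pos: [584.4, -171.8, 253.0]
eef_rot: [0.707, -0.022, 0.706, 0.022]
force: [-0.1, 0.1, -3.7]
gripper_width: 9.2
tcp stand 23.645246496251946 -14.70755061269088 252.8652636730726 F stand 0.6065168532639823 0.3546796263874157 -4.22541249571361
```

View pics/l_a.png

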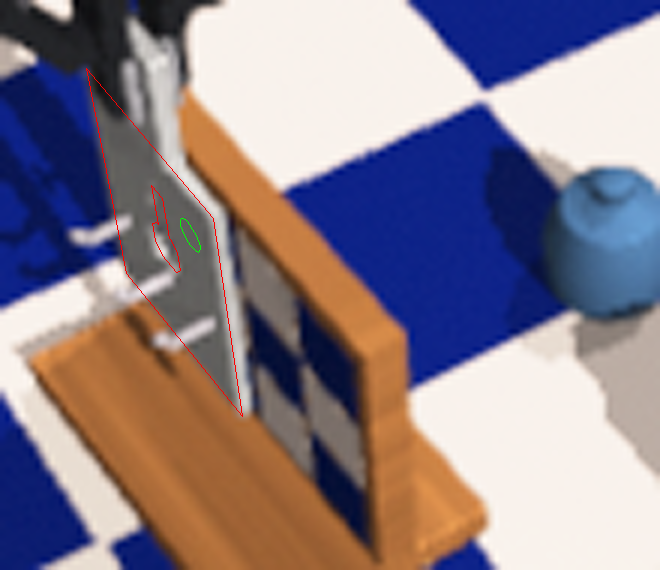

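The overlay of the expected rack outline (red) fits the picture, with plate corners at (213,217) and (242,415). The predicted screw head is at (190,235). I'll advance by feel in small steps.

```bash
python3 -m pendant '[[-2.5,-0.15,0.5,0],[-5,-0.3,0.5,0],[-5,-0.3,0.5,0],[-5,-0.3,0.5,0]]'; for i in 1; do python3 -m pendant '[[-1,-0.06,0,0],[-1,-0.06,0,0]]'; done;python3 -m pendant '[[-1,-0.06,0,0],[-1,-0.06,0,0]]'
```

```text
time_s: 7.9
eef_pos: [579.0, -172.1, 253.4]
eef_rot: [0.707, -0.022, 0.707, 0.022]
force: [-0.5, -0.1, -3.5]
gripper_width: 9.4
time_s: 8.15
eef_pos: [578.0, -172.1, 253.3]
eef_rot: [0.707, -0.022, 0.707, 0.022]
force: [0.3, 0.1, -3.7]
gripper_width: 9.2
time_s: 8.4
eef_pos: [576.9, -172.2, 253.3]
eef_rot: [0.707, -0.022, 0.707, 0.022]
force: [-0.2, 0.2, -3.6]
gripper_width: 9.5
```

```bash
for i in 1; do python3 -m pendant '[[-1,-0.06,0,0],[-1,-0.06,0,0]]'|grep -E "pos|force";python3 -m pendant '[[-1,-0.06,0,0],[-1,-0.06,0,0]]'|grep -E "pos|force"; done
```

```text
eef_pos: [575.9, -172.3, 253.3]
force: [0.2, -0.1, -2.9]
eef_pos: [574.9, -172.3, 253.3]
force: [0.8, 0.1, -3.6]
```

```bash
python3 -m pendant '[[-1,-0.06,0,0],[-1,-0.06,0,0]]'|grep -E "pos|force";python3 -m pendant '[[-1,-0.06,0,0],[-1,-0.06,0,0]]'|grep -E "pos|force"
```

```text
eef_pos: [573.9, -172.4, 253.3]
force: [0.1, -0.0, -3.1]
eef_pos: [572.9, -172.5, 253.3]
force: [-0.0, 0.4, -4.0]
```

```bash
python3 -m pendant '[[-1,-0.06,0,0],[-2,-0.12,0,0],[-3,-0.18,0,0],[-3,-0.18,0,0]]'|grep -E "pos|force";python3 -m pendant '[[-1,-0.06,0,0],[-2,-0.12,0,0],[-2,-0.12,0,0]]'|grep -E "pos|force"
```

```text
eef_pos: [569.9, -172.6, 253.4]
force: [0.5, 0.5, -3.2]
eef_pos: [567.9, -172.7, 253.3]
force: [0.3, -0.6, -3.5]
```

```bash
python3 -m pendant '[[-1,-0.06,0,0],[-1,-0.06,0,0]]'|grep -E "pos|force";python3 -m pendant '[[-1,-0.06,0,0],[-1,-0.06,0,0]]'|grep -E "pos|force"
```

```text
eef_pos: [566.9, -172.8, 253.3]
force: [0.8, 1.2, -3.3]
eef_pos: [565.9, -172.9, 253.3]
force: [-0.6, 0.7, -3.1]
```

```bash
python3 -m pendant '[[-0.7,-0.05,0,0],[-0.7,-0.05,0,0]]'|grep -E "pos|force";python3 -m pendant '[[-0.7,-0.05,0,0],[-0.7,-0.05,0,0]]'|grep -E "pos|force"
```

```text
eef_pos: [565.2, -172.9, 253.3]
force: [-1.3, 0.2, -4.1]
eef_pos: [564.5, -173.0, 253.3]
force: [0.8, 0.6, -3.3]
```

```bash
python3 -m pendant '[[-0.5,-0.03,0,0],[-0.5,-0.03,0,0]]'|grep -E "pos|force"
```

```text
eef_pos: [564.1, -173.0, 253.3]
force: [1.1, -0.1, -3.5]
```

```bash
python3 -m pendant '[[-0.5,-0.03,0,0],[-0.5,-0.03,0,0]]'|grep -E "pos|force"
```

```text
eef_pos: [563.9, -173.0, 253.4]
force: [2.8, -0.3, -4.4]
```

```bash
python3 -m pendant '[[-0.5,-0.03,0,0],[-0.5,-0.03,0,0]]'|grep -E "pos|force"
```

```text
eef_pos: [563.6, -173.0, 253.4]
force: [3.6, 0.3, -6.6]
```

```bash
python3 -m pendant '[[-0.4,-0.02,0,0],[-0.4,-0.02,0,0]]'|grep -E "pos|force|time"
```

```text
time_s: 12.28
eef_pos: [563.4, -173.1, 253.4]
force: [6.6, 0.2, -6.8]
```

```bash
python3 -m pendant '[[0.6,0.04,-1,0],[0.6,0.04,-2,0],[0.6,0.04,-3,0],[0.6,0.04,-4,0],[0.6,0.04,-5,0],[0.6,0.04,-5,0]]'|grep -E "pos|force";python3 -m pendant '[[0,0,-1,0],[0,0,-1.5,0],[0,0,-1.5,0]]'|grep -E "pos|force"
```

```text
eef_pos: [563.7, -173.1, 248.5]
force: [5.3, 0.6, -1.5]
eef_pos: [563.6, -173.1, 247.0]
force: [5.7, 0.1, -0.3]
```

```bash
python3 -m pendant '[[0,0,-1,0],[0,0,-1,0]]'|grep -E "pos|force";python3 -m pendant '[[0,0,-1,0],[0,0,-1,0]]'|grep -E "pos|force"
```

```text
eef_pos: [563.6, -173.1, 246.0]
force: [5.7, -0.2, -0.9]
eef_pos: [563.7, -173.1, 245.0]
force: [5.5, 0.4, -0.6]
```

```bash
python3 -m pendant '[[0,0,-1,0],[0,0,-1,0]]'|grep -E "pos|force"
```

```text
eef_pos: [563.7, -173.1, 244.0]
force: [4.8, 0.5, -0.8]
```

```bash
python3 -m pendant '[[0,0,-1,0],[0,0,-2,0],[0,0,-2,0]]'|grep -E "pos|force"
```

```text
eef_pos: [563.7, -173.1, 242.0]
force: [5.8, 0.1, -0.3]
```

```bash
python3 -m pendant '[[0,0,-1,0],[0,0,-2,0],[0,0,-3,0],[0,0,-4,0],[0,0,-4,0]]'|grep -E "pos|force"
```

```text
eef_pos: [563.7, -173.1, 238.0]
force: [6.3, 0.3, -0.9]
```

```bash
python3 -m pendant '[[0,0,-1,0],[0,0,-2,0],[0,0,-3,0],[0,0,-4,0],[0,0,-5,0],[0,0,-5,0]]'|grep -E "pos|force"
```

```text
eef_pos: [563.7, -173.2, 233.0]
force: [5.3, 0.4, -0.6]
```

```bash
python3 -m pendant '[[0,0,-1,0],[0,0,-2,0],[0,0,-3,0],[0,0,-4,0],[0,0,-5,0],[0,0,-5,0]]'|grep -E "pos|force|time"
```

```text
time_s: 16.65
eef_pos: [563.7, -173.1, 228.1]
force: [5.7, -0.2, -0.5]
```

```bash
python3 -m pendant '[[0,0,-1,0],[0,0,-2,0],[0,0,-3,0],[0,0,-3,0]]'|grep -E "pos|force"
```

```text
eef_pos: [563.8, -173.2, 225.1]
force: [6.1, 0.5, -1.2]
```

```bash
python3 -m pendant '[[0,0,-1,0],[0,0,-1,0]]'|grep -E "pos|force"; python3 -m pendant '[[0,0,-0.7,0],[0,0,-0.7,0]]'|grep -E "pos|force"
```

```text
eef_pos: [563.8, -173.2, 224.1]
force: [5.6, 0.4, -0.4]
eef_pos: [563.8, -173.2, 223.5]
force: [6.2, 0.1, -0.8]
```

```bash
python3 -m pendant '[[0,0,-0.7,0],[0,0,-0.7,0]]'|grep -E "pos|force"
```

```text
eef_pos: [563.8, -173.2, 222.8]
force: [5.6, -0.6, -0.5]
```

```bash
python3 -m pendant '[[0,0,-0.7,0],[0,0,-0.7,0]]'|grep -E "pos|force"
```

```text
eef_pos: [563.8, -173.2, 222.0]
force: [5.5, 0.1, -1.0]
```

```bash
python3 -m pendant '[[0,0,-0.6,0],[0,0,-0.6,0]]'|grep -E "pos|force"
```

```text
eef_pos: [563.8, -173.2, 221.5]
force: [5.8, -0.1, -0.2]
```

```bash
python3 -m pendant '[[0,0,-0.6,0],[0,0,-0.6,0]]'|grep -E "pos|force"
```

```text
eef_pos: [563.8, -173.2, 221.2]
force: [5.8, 0.2, 1.0]
```

```bash
python3 -m pendant '[[0,0,-0.5,0],[0,0,-0.5,0]]'|grep -E "pos|force|time"
```

```text
time_s: 18.9
eef_pos: [563.8, -173.2, 221.1]
force: [5.5, 0.6, 5.8]
```

```bash
python3 -m pendant '[[0,0,-0.4,0],[0,0,-0.4,0],[0,0,-0.4,0]]'|grep -E "pos|force|time"; python3 look.py b
```

```text
time_s: 19.27
eef_pos: [563.8, -173.2, 221.0]
force: [4.1, 1.7, 6.5]
tcp stand 3.0180909633143074 -14.816908004970198 220.9602725372792 F stand 4.2868749575621985 0.7616591079431844 7.123857253227735
```

View pics/l_b.png

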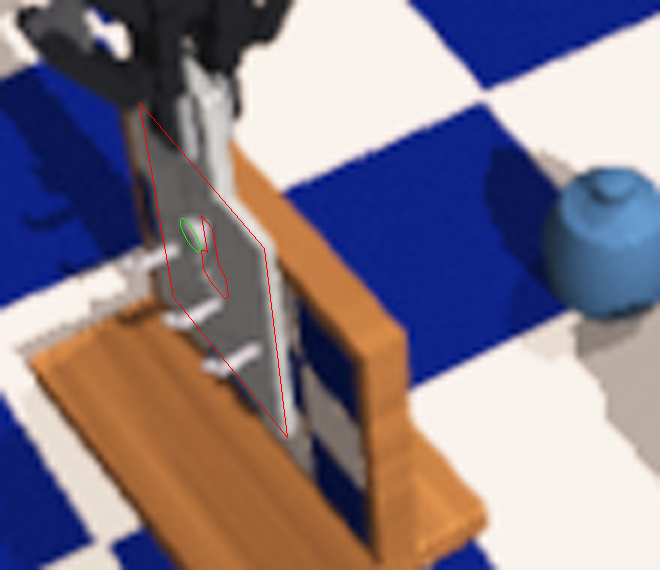

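The picture shows the screw head at (195,235) in front of the plate at the slot's upper end, with the plate against the tiles. I'll press a little more, to about 10 N.

```bash
python3 -m pendant '[[0,0,-0.3,0],[0,0,-0.3,0],[0,0,-0.3,0]]'|grep -E "pos|force|time"
```

```text
time_s: 19.7
eef_pos: [563.8, -173.2, 220.9]
force: [3.8, 0.8, 8.5]
```

```bash
python3 -c "
from plant import arm
s=arm.read_state();print(s['force'],s['eef_pos'])"
```

```text
[3.81071254 0.79735883 8.45831826] [ 563.84054192 -173.21868394  220.91558037]
```

```bash
python3 -m pendant '[[0.2,0,-0,0],[0.4,0.02,0.4,0],[0.4,0.02,0.8,0],[0.4,0.02,0.8,0]]'|grep -E "pos|force|time"; python3 -m pendant '[[0,0,0,0],[0,0,0,0],[0,0,0,0],[0,0,0,0]]' 30
```

```text
time_s: 20.2
eef_pos: [563.9, -173.2, 220.9]
force: [3.4, 0.1, 6.1]
time_s: 20.7
eef_pos: [563.4, -173.0, 219.8]
eef_rot: [0.706, -0.022, 0.707, 0.022]
force: [-0.2, 0.2, 0.1]
gripper_width: 30.1
```

Released with no load on the tool. Next I'll withdraw straight up and check.

```bash
python3 -m pendant '[[0,0,5,0],[0,0,25,0],[0,0,55,0],[0,0,95,0],[-40,40,120,0],[-95,70,120,0],[-150,100,120,0],[-150,150,120,0],[-150,200,120,0],[-150,200,120,0],[-150,200,120,0]]'
python3 - <<'E'
from h import *
np.set_printoptions(precision=2,suppress=True)
s,ds=grab_frame('scene');t,dt=grab_frame('top')
k=5;a=np.hstack([cv2.resize(i,None,fx=4,fy=4,interpolation=2) for i in(s[125:240,195:290],t[135:250,305:405])]);cv2.imwrite('pics/e.png',a[...,::-1])
th=0.062;ex=np.array([np.cos(th),np.sin(th),0]);ey=np.array([-ex[1],ex[0],0]);o=np.array([559.9,-158.6,0])
for cam,d in(('top',dt),('scene',ds)):
    W=cloud(cam,d)-o;X=W@ex;Y=W@ey;Z=W[...,2]
    m=(X>-8)&(X<12)&(abs(Y)<100)&(Z>195)&(Z<260);
    if m.sum():print(cam,'tab',m.sum(),cv2.minAreaRect(np.c_[X[m],Y[m]].astype(np.float32)),np.percentile(Z[m],[50,98]))
    m=(X>2.5)&(X<9)&(Y>-66)&(Y<38)&(Z>40)&(Z<180)
    if m.sum()>20:print('plate',np.percentile(Y[m],[1,99]),np.percentile(Z[m],[1,99]),'dX/dZ',np.polyfit(Z[m],X[m],1))
E
```

```text
time_s: 22.08
eef_pos: [413.7, 26.8, 340.4]
eef_rot: [0.707, -0.022, 0.707, 0.022]
force: [0.2, 0.0, -0.4]
gripper_width: 29.7
top tab 159 ((3.5359482765197754, -14.575159072875977), (10.372344970703125, 35.21211242675781), 0.18219827115535736) [239.9 244.2]
scene tab 167 ((3.8344626426696777, -13.526700973510742), (10.36224365234375, 37.45176315307617), 0.6517478823661804) [225.31 242.71]
plate [-64.71  36.29] [ 55.04 178.47] dX/dZ [0.   5.24]
```

View pics/e.png

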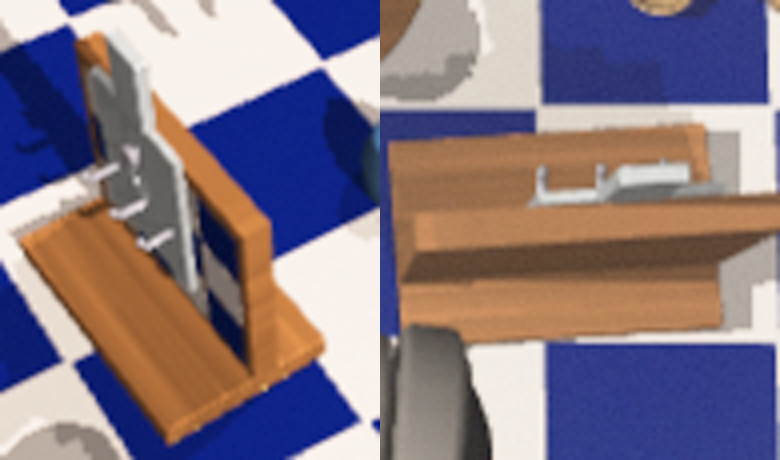

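The rack hangs upright against the tiles, with the screw head at the top of the slot (left half, about (130,155)). The measured tab top is about 240–244 mm, against 241 mm when fully home.

```bash
python3 -c "
from plant import ticket
print(ticket.finish_job())"
```

```text
the job is handed in; nothing more can be done
None
```

The middle-sized rack is off the drying block and hanging on the stand, and I handed the job in at about 22 s. I gripped it by its tab, brought the wide hole over the screw head until the plate touched the tiles, and slid it straight down about 32 mm to the slot's end. I pressed it there, let go and moved the arm clear.

**Forces:** The tile contact read up to about 6.6 N. The final downward press read 8.5 N at the wrist, which is roughly 10–12 N on the screw and stand once the rack's weight is added. I saw nothing near 20 N, but I only read the force at the end of each move.

**Last checks:**
- **Position:** The tab top is at about 240–244 mm, where 241 mm means fully home. The rack's centre line is 13.5–14.6 mm to the side of the stand's centre, and I had measured the screw at 14.5 mm.
- **Upright:** The plate is vertical and flat against the tiles, with the screw head showing at the top of the slot. In the scene view its lower edge measured 55 mm up against 53 mm expected, within the cameras' accuracy.
- **Robot:** After letting go, the wrist force was near zero and nothing was touching.
- **Other kitchen things:** I planned the arm's path around them and saw no sign of contact, but I did not measure their positions again at the end.

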